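Tip the nozzle case's soft-close lid shut and lock it

ROBOT

A 7-joint arm with a two-finger parallel gripper is mounted at the origin on a cart in front of the work surface, level with it; the furniture and walls round the work are solid. World frame = base frame: x ahead of the robot, y to its left, z up, the work surface at z = 0. Lengths are in m, angles in rad, forces in N, time in s.
With the tool pointing down it reaches from about 0.425 to 0.875 m from the base axis. Payload 8.4 kg.
Tool frame: the origin (TCP) lies between the finger pads; the fingertips stand 19 mm ahead of it and the grasp point (between the pads) is the TCP; z points along the fingers, y is the line along which they close (so a half turn about z gives the same grasp; the last joint's range is limited). The gripper opens to 87 mm and grips with 3 to 60 N. Pads are 19 mm wide; open, the fingers measure 117 mm over their backs; the gripper's body (75 mm by 190 mm) begins 51 mm behind the grasp point.
Start: joints at [1.052, 0.333, 0.04, 1.465, -0.013, 1.343, -0.059], TCP at [0.265, -0.594, 0.242] pointing down, gripper open.
Joint ranges: [-2.58, 2.58], [-0.38, 2.09], [-1.3, 1.39], [0.25, 2.4], [-1.5, 4.64], [0.08, 2.09], [-2.65, 2.65]. Speed limits (rad/s): [2.22, 2.22, 2.79, 2.79, 3.14, 3.14, 3.14].

INTERFACE

Orientations are given as a unit quaternion [w, x, y, z].
In Python, from station import arm gives the robot as it stands. The module is installed in compiled form; this text tells all that it offers.
- The arm moves only by the shell command python3 -m creep 'ROWS' [OPENING] [FORCE]. ROWS is JSON, a list of rows, each a list of 2 entries, a list of its own where there are three numbers: the shift along the tool's x, y, z each as a share of 500 mm, from -1 to 1, then the turn, a rotation vector about the tool's x, y, z each as a share of 45 degrees, from -1 to 1. A call has 1 to 8 rows; each row is the pose to reach, as a shift and turn from the pose commanded when the call began, along the tool's axes at that moment; what a row does not reach only later rows make up. A row lasts 1/12 s, in which the tool goes at most 41.7 mm and 7.16 degrees, less where a joint would pass 70% of its speed; a pose out of reach is approached as far as the arm can. A call with a number of a shift or a turn outside -1 to 1 is refused whole. A call with a gripper value outside its range is refused whole. OPENING is the opening, from -1 (shut) to 1 (fully open), set as the call begins (- or left out, the last holds). The fingers move at their own pace and stop on an object; FORCE is the grip in N (left out, the last holds). Time passes only in rows, so rows that repeat a pose let the fingers close. It gives the time, the measured TCP pose, the force, the opening and the grip force at its end, in the units of the state.
- arm.observe(): the state, without advancing time (a new reading comes with each control period).
- arm.read_camera(name): name is "scene" or "top" or "wrist"; returns a dict with "pixels" (384x512x3 uint8, red, green, blue), "K" (3x3 intrinsics, pixels), "origin" and "orientation" of the camera in the world; the wrist camera has in their place "T_tool_cam" (4x4, takes a point from camera to tool coordinates, whose origin is the TCP and whose axes are the flange's). Camera axes: x right, y up, looking along -z (the intrinsics and any distortion apply to the point x, -y, -z); pixel columns grow to the right and rows downward; lengths in m; the calibration is good to about 2 mm. The wrist camera is an equidistant fisheye: a pixel r from the principal point sees the ray r / f radians off the axis. A picture is of the moment at which its call begins: read the wrist's pose just before it. There is no depth.
- arm.finish_job(): hands the job in; it is judged then, once.
The state is a dict: "time": time; "q": joint angles; "qvel": joint speeds; "tau": joint torques, N m; "eef_pos": TCP position; "tool_rot": TCP orientation; "wrist_force": force on the tool from outside, world axes, zero at the start; "torque": the same for the moment, N m; "gripper_width": finger opening in m; "gripper_force": force on a finger pad.
Only numpy, scipy, OpenCV 4.12 (cv2) and the standard library are available. Lean on these libraries where they do the work, as an engineer would, in place of code of your own. Each camera call takes 0.05 s, during which the arm holds its last target. There are 200 camera calls.

TASK

The piping-nozzle case has been left open with its lid leaning back. With closed fingers push the lid lightly from behind (under 10 N, no gripping, the case must not slide or tip) until it is just past upright, then take your hand off and let its own weight swing it shut. Once it has come down by itself, press the red catch button on it fully home, firmly but with no more than 20 N, and leave the case and the things beside it where they are.

Things in the scene. Friction and masses are not known exactly. Their poses are not given: they have to be found in the camera images.
- nozzle_case: Blue open-topped case, 120 (x) x 180 (y) x 60 mm high, loose on the worktop, about 1.8 kg without the lid, with three steel nozzles fixed inside. Origin: centre of its underside. Its x axis points from its front to the hinge side, which faces away from the robot (within about 20 degrees); y along the hinge; z up.
- case_lid (a joint): Angle of the case's lid, rad: 0 shut (level), 1.57 upright, 2.15 leaning back (away from the robot) on its hard stop, where it starts and sinks back to if let go before upright. Soft-close damped hinge, 0.6 N m s/rad, no spring: pushing near the edge at a steady 0.15 m/s takes over 10 N, at 0.03 m/s 3 to 6 N; jerks add peaks. Past upright it sinks shut by itself in 3 to 8 s.
- lid_hinge (a point): Point on the lid's hinge axis at mid-width: 64 mm behind the case's centre along the case's x, 60 mm above its underside.
- lid_edge (a point): Middle of the lid's free edge, 126 mm from the hinge axis, half-way through the plate. The lid is a flat blue plate 124 x 184 mm, 6 mm thick, about 0.6 kg (up to 30 percent more or less). Its faces lie 2 and 8 mm above the hinge axis when shut; the top face looks to the rear when the lid leans back.
- catch (a joint): Travel of the red catch button, m: 0 standing out, 0.006 fully home. It has a friction hold of 9 N with no spring, and a hard stop at 0.006: it moves when pressed with more than about 9 N and stays where it is left.
- catch_top (a point): Centre of the top of the red button: round, 24 mm across, on the lid's top face at mid-width, 104 mm from the hinge axis. It stands 10 mm out of its steel collar, 4 mm when home. Lid shut: its top is about 81 mm above the worktop, 75 mm when home; press it straight down. Leave it alone while pushing the lid: push beside it.
- cream_bowl: Bystander: white dotted bowl, 116 mm wide, 52 mm high, on the worktop to the right of the case (robot's view). Origin: centre of its underside.
- coupler: Bystander: white plastic nozzle coupler, 27 mm wide, 26 mm high, standing to the left of the case. Origin: centre of its underside.
- nozzle_4: Bystander: steel piping nozzle, 20 mm wide, 34 mm high, standing to the left of the case. Origin: centre of its underside.

How it is judged:
By the outcome, as a careful person would: the job done as asked, in the order asked, and still so for the second after the job is handed in, with the robot touching nothing.
It also fails if it takes over 64 s, if anything falls off the work surface, if the arm or the gripper's body presses on something with over 40 N, if the wrist force passes 120 N, or if a joint passes its speed limit or range.

## Working session

There is one attempt and no reset: what is moved stays moved. The work goes in short steps, Python scripts to look and compute and a shell command to move; the robot and the scene stay as the last step left them, time stands still between calls to the robot, and variables do not carry over. Pictures are saved under pics/ and viewed, at most 10 in all, crops included, and the job is handed in when it is done.

```bash
mkdir -p pics
cat > h.py <<'E'
import numpy as np, cv2, json
from scipy.spatial.transform import Rotation as R
from station import arm
def rot(q): return R.from_quat([q[1],q[2],q[3],q[0]])
def cam(n,f=None):
    c=arm.read_camera(n)
    if f: cv2.imwrite(f,c["pixels"][:,:,::-1])
    return c
def ray(c,u,v):
    K=np.array(c["K"]); d=np.array([(u-K[0,2])/K[0,0],-(v-K[1,2])/K[1,1],-1.])
    o=c["orientation"]; M=rot(o).as_matrix() if np.size(o)==4 else np.array(o)
    return np.array(c["origin"]),M@d
def onz(c,u,v,z):
    o,d=ray(c,u,v); return o+d*(z-o[2])/d[2]
def st():
    s=arm.observe(); print({k:np.round(s[k],3).tolist() for k in("time","q","eef_pos","tool_rot","wrist_force","gripper_width")}); return s
E
python3 - <<'E'
from h import *
s=st()
print(np.round(rot(s["tool_rot"]).as_matrix(),2))
a=cam("scene");b=cam("top")
for c in(a,b): print(c["K"],c["origin"],c["orientation"])
cv2.imwrite("pics/a.png",np.vstack([a["pixels"],b["pixels"]])[:,:,::-1][:, :])
cv2.imwrite("pics/s.png",a["pixels"][:,:,::-1]);cv2.imwrite("pics/t.png",b["pixels"][:,:,::-1])
E
```

```text
{'time': 0.0, 'q': [1.052, 0.334, 0.04, 1.466, -0.013, 1.343, -0.059], 'eef_pos': [0.265, -0.593, 0.241], 'tool_rot': [-0.001, 0.978, 0.208, -0.0], 'wrist_force': [-0.425, 0.455, 0.401], 'gripper_width': 0.087}
[[ 0.91  0.41 -0.  ]
 [ 0.41 -0.91  0.  ]
 [-0.   -0.   -1.  ]]
[[354.14406825   0.         256.52480497]
 [  0.         354.14406825 190.11734343]
 [  0.           0.           1.        ]] [0.00186017 0.65977261 0.57236476] [-0.29560903 -0.16162801  0.46249237  0.82011736]
[[474.17996424   0.         250.28251844]
 [  0.         474.17996424 192.73741142]
 [  0.           0.           1.        ]] [0.42817306 0.04313558 1.03130989] [ 0.7152187   0.03273171 -0.03420116 -0.69729559]
```

View pics/s.png

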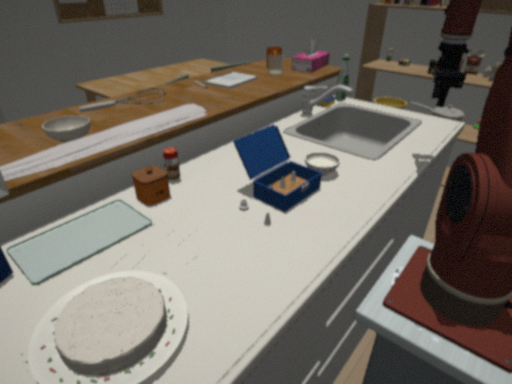

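View pics/t.png

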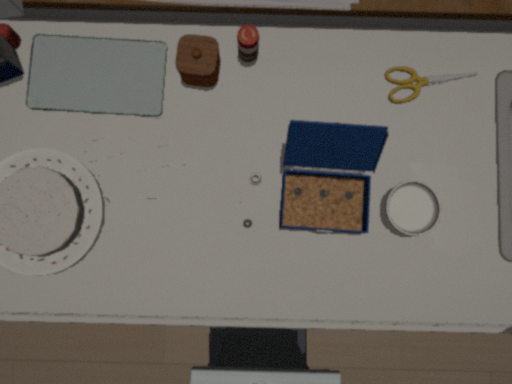

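The scene view shows the blue case at about (287,185), with its lid leaning back. In the top view the case interior is at about (325,202) and the lid edge runs (290,122)–(386,127). The bowl is at (411,208), and the two small parts are at (256,179) and (248,223).

Run:
```python
from h import *
c=cam("top"); p=c["pixels"].astype(int)
cv2.imwrite("pics/t2.png",cv2.resize(c["pixels"][105:250,230:450,::-1],None,fx=3.6,fy=3.6,interpolation=cv2.INTER_CUBIC))
m=((p[:,:,2]>p[:,:,0]+25)&(p[:,:,2]>p[:,:,1]+15)).astype(np.uint8); m[:, :200]=0
cs,_=cv2.findContours(m,0,2)
k=max(cs,key=cv2.contourArea)
a=cv2.approxPolyDP(k,3,True)[:,0]; print(a.tolist())
for u,v in a: print(u,v,*[np.round(onz(c,u,v,z)[:2],3) for z in(0.,.06,.17)])
for u,v,z in((411,208,.05),(256,179,.026),(248,223,.03)): print(onz(c,u,v,z).round(3))
```

```text
[[284, 164], [372, 169], [386, 128], [291, 121]]
284 164 [ 0.591 -0.03 ] [ 0.582 -0.026] [ 0.565 -0.018]
372 169 [ 0.585 -0.224] [ 0.576 -0.208] [ 0.559 -0.18 ]
386 128 [ 0.678 -0.255] [ 0.663 -0.237] [ 0.637 -0.206]
291 121 [ 0.688 -0.044] [ 0.673 -0.039] [ 0.645 -0.03 ]
[ 0.498 -0.292  0.05 ]
[0.553 0.031 0.026]
[0.459 0.045 0.03 ]
```

View pics/t2.png

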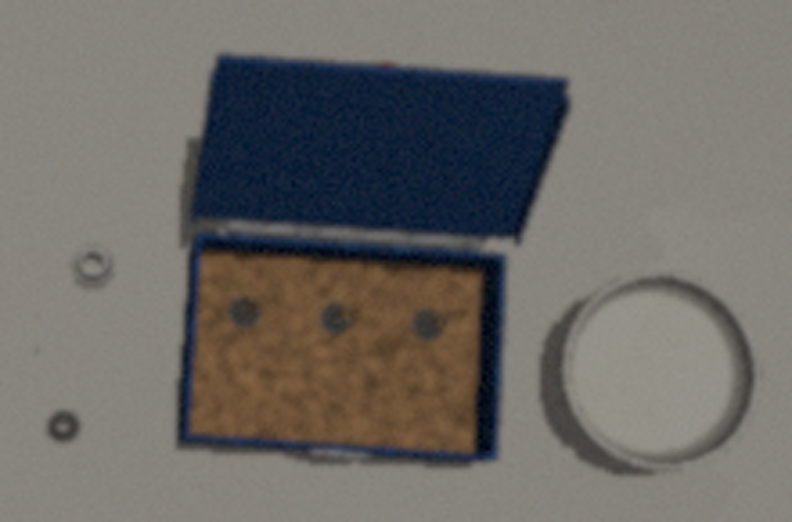

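```bash
cat >> h.py <<'E'
def go(target,yaw=None):
    s=arm.observe(); r=rot(s["tool_rot"]); d=r.inv().apply(np.array(target)-s["eef_pos"])/.5
    print("shift",d.round(4),"max mm",np.abs(d*500).max().round())
    if yaw is not None:
        T=np.array([[np.cos(yaw),np.sin(yaw),0],[np.sin(yaw),-np.cos(yaw),0],[0,0,-1]])
        print("turn",((r.inv()*R.from_matrix(T)).as_rotvec()/(np.pi/4)).round(3))
E
python3 - <<'E'
from h import *
c=cam("top")
P=np.array([onz(c,230+u/3.6,105+v/3.6,.06)[:2] for u,v in((195,236),(503,257),(181,440),(495,458))])
print(P.round(3)); ctr=P.mean(0)
y=(P[0]-P[1])+(P[2]-P[3]); y/=np.linalg.norm(y); x=np.array([y[1],-y[0]]); yaw=np.arctan2(x[1],x[0])
E=np.array([onz(c,230+u/3.6,105+v/3.6,.168)[:2] for u,v in((218,57),(568,80))])
print("ctr",ctr,"yaw",np.degrees(yaw),"size",np.linalg.norm(P[0]-P[1]),np.linalg.norm(P[0]-P[2]))
print("edge",E.round(3),"edge in case",[((e-ctr)@x,(e-ctr)@y) for e in E],"pred x",.064+.069)
json.dump(dict(ctr=list(ctr),yaw=yaw),open("case.json","w"))
X=lambda a,b,z:[*(ctr+a*x+b*y),z]
t=X(.20,.045,.245); print(t); go(t,yaw)
E
```

```text
[[ 0.568 -0.027]
 [ 0.561 -0.204]
 [ 0.451 -0.021]
 [ 0.446 -0.199]]
ctr [ 0.50642972 -0.1125279 ] yaw -2.1432552710139925 size 0.17713888686068133 0.11719327019523396
edge [[ 0.646 -0.029]
 [ 0.639 -0.21 ]] edge in case [(np.float64(0.13645669555005385), np.float64(0.08872407098642672)), (np.float64(0.13583385876489235), np.float64(-0.09196537679103654))] pred x 0.133
[np.float64(0.7079727209383957), np.float64(-0.07503900949455342), 0.245]
shift [ 1.2319 -0.5853 -0.0075] max mm 616.0
turn [-0.001  0.     0.582]
```

```bash
python3 -m creep '[[[0.6,-0.29,-0.03],[0,0,0.58]],[[0.6,-0.29,-0.03],[0,0,0.58]],[[0.6,-0.29,-0.03],[0,0,0.58]],[[0.6,-0.29,-0.03],[0,0,0.58]],[[0.6,-0.29,-0.03],[0,0,0.58]],[[0.6,-0.29,-0.03],[0,0,0.58]],[[0.6,-0.29,-0.03],[0,0,0.58]],[[0.6,-0.29,-0.03],[0,0,0.58]]]' -1 5
cat > g.py <<'E'
import sys
from h import *
C=json.load(open("case.json")); x=np.array([np.cos(C["yaw"]),np.sin(C["yaw"])]); y=np.array([-x[1],x[0]])
a,b,z=map(float,sys.argv[1:]); s=st(); d=np.array(s["eef_pos"][:2])-C["ctr"]; print("case frame",(d@x).round(4),(d@y).round(4)); go([*(np.array(C["ctr"])+a*x+b*y),z],C["yaw"])
E
python3 g.py .2 .045 .245
```

```text
time: 0.87
eef_pos: [0.4775, -0.3408, 0.2565]
tool_rot: [0.0, 1.0, -0.018, 0.0]
wrist_force: [0.4, -1.3, 0.2]
gripper_width: 0.0415
gripper_force: 0.0
{'time': 0.867, 'q': [0.627, 0.202, -0.097, 1.599, 0.02, 1.341, -1.079], 'eef_pos': [0.478, -0.341, 0.257], 'tool_rot': [0.0, 1.0, -0.018, 0.0], 'wrist_force': [0.393, -1.335, 0.246], 'gripper_width': 0.041}
case frame -0.0204 -0.2292
shift [ 0.4415 -0.5477  0.023 ] max mm 274.0
turn [ 0.    -0.     0.002]
```

```bash
python3 -m creep '[[[0.442,-0.548,0.02],[0,0,0]],[[0.442,-0.548,0.02],[0,0,0]],[[0.442,-0.548,0.02],[0,0,0]],[[0.442,-0.548,0.02],[0,0,0]],[[0.442,-0.548,0.02],[0,0,0]],[[0.442,-0.548,0.02],[0,0,0]],[[0.442,-0.548,0.02],[0,0,0]],[[0.442,-0.548,0.02],[0,0,0]]]'; python3 -m creep '[[[0.03,-0.04,0],[0,0,0]],[[0.03,-0.04,0],[0,0,0]],[[0.03,-0.04,0],[0,0,0]]]'; python3 g.py .195 .045 .16
```

```text
time: 1.53
eef_pos: [0.6959, -0.0893, 0.2467]
tool_rot: [0.0, 1.0, -0.018, -0.0]
wrist_force: [0.3, 0.3, 0.5]
gripper_width: 0.0008
gripper_force: 0.0
time: 1.78
eef_pos: [0.7111, -0.0691, 0.2458]
tool_rot: [-0.0, 1.0, -0.016, -0.001]
wrist_force: [-1.7, -1.1, -0.8]
gripper_width: 0.0002
gripper_force: 0.0
{'time': 1.783, 'q': [0.198, 0.481, -0.245, 1.26, 0.113, 1.416, -1.64], 'eef_pos': [0.711, -0.069, 0.246], 'tool_rot': [-0.0, 1.0, -0.016, -0.001], 'wrist_force': [-1.679, -1.076, -0.778], 'gripper_width': 0.0}
case frame 0.2029 0.0511
shift [-0.0156  0.0122  0.1716] max mm 86.0
turn [-0.001  0.002  0.006]
```

```bash
python3 -m creep '[[[-0.016,0.01,0.1],[0,0,0]],[[-0.016,0.01,0.172],[0,0,0]],[[-0.016,0.01,0.172],[0,0,0]],[[-0.03,0.01,0.172],[0,0,0]],[[-0.05,0.01,0.172],[0,0,0]],[[-0.06,0.01,0.172],[0,0,0]],[[-0.06,0.01,0.172],[0,0,0]]]'; python3 g.py .15 .045 .16
```

```text
time: 2.37
eef_pos: [0.6808, -0.0759, 0.1642]
tool_rot: [0.0, 1.0, -0.018, 0.002]
wrist_force: [0.3, 0.3, -0.4]
gripper_width: 0.0005
gripper_force: 0.0
{'time': 2.367, 'q': [0.226, 0.461, -0.247, 1.457, 0.116, 1.235, -1.642], 'eef_pos': [0.681, -0.076, 0.164], 'tool_rot': [0.0, 1.0, -0.018, 0.002], 'wrist_force': [0.282, 0.288, -0.368], 'gripper_width': 0.001}
case frame 0.1728 0.0431
shift [-0.0457 -0.0039  0.0081] max mm 23.0
turn [ 0.001 -0.004  0.001]
```

Run:
```python
from h import *
a=cam("scene"); cv2.imwrite("pics/s2.png",cv2.resize(a["pixels"][100:230,200:370,::-1],None,fx=4,fy=4,interpolation=cv2.INTER_CUBIC))
```

```text
(no output)
```

View pics/s2.png

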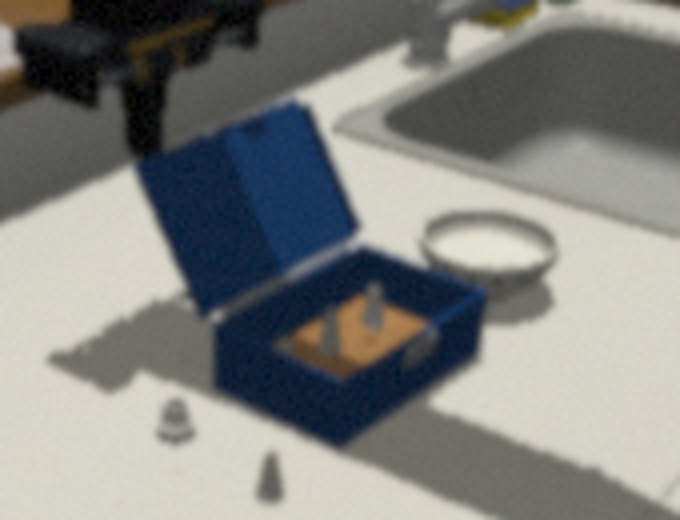

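The closed fingers hang just behind the lid's free edge at about (145,120) and clear of it; the case is untouched. I'll start the slow push.

```bash
python3 -m creep '[[[-0.004,0,0],[0,0,0]],[[-0.008,0,0],[0,0,0]],[[-0.012,0,0],[0,0,0]],[[-0.016,0,0],[0,0,0]],[[-0.02,0,0],[0,0,0]],[[-0.024,0,0],[0,0,0]],[[-0.028,0,0],[0,0,0]],[[-0.032,0,0],[0,0,0]]]'
python3 -m creep '[[[-0.004,0,0],[0,0,0]],[[-0.008,0,0],[0,0,0]],[[-0.012,0,0],[0,0,0]],[[-0.016,0,0],[0,0,0]],[[-0.02,0,0],[0,0,0]],[[-0.024,0,0],[0,0,0]],[[-0.028,0,0],[0,0,0]],[[-0.032,0,0],[0,0,0]]]'; python3 g.py .15 .045 .16
```

```text
time: 3.08
eef_pos: [0.6643, -0.0748, 0.1608]
tool_rot: [-0.0, 1.0, -0.018, -0.0]
wrist_force: [-0.1, -0.4, 0.3]
gripper_width: 0.0002
gripper_force: 0.0
time: 3.75
eef_pos: [0.6505, -0.0742, 0.1628]
tool_rot: [0.0, 1.0, -0.018, 0.003]
wrist_force: [6.2, 0.2, 4.9]
gripper_width: 0.0007
gripper_force: 3.1
{'time': 3.75, 'q': [0.24, 0.402, -0.253, 1.543, 0.105, 1.204, -1.638], 'eef_pos': [0.651, -0.074, 0.163], 'tool_rot': [0.0, 1.0, -0.018, 0.003], 'wrist_force': [6.178, 0.176, 4.95], 'gripper_width': 0.001}
case frame 0.1426 0.0437
shift [ 0.0149 -0.0026  0.0058] max mm 7.0
turn [-0.    -0.007  0.002]
```

```bash
python3 -m creep '[[[-0.0025,0,-0.0015],[0,0,0]],[[-0.005,0,-0.003],[0,0,0]],[[-0.0075,0,-0.0045],[0,0,0]],[[-0.01,0,-0.006],[0,0,0]],[[-0.0125,0,-0.0075],[0,0,0]],[[-0.015,0,-0.009],[0,0,0]],[[-0.0175,0,-0.0105],[0,0,0]],[[-0.02,0,-0.012],[0,0,0]]]'; python3 -m creep '[[[-0.0025,0,-0.001],[0,0,0]],[[-0.005,0,-0.002],[0,0,0]],[[-0.0075,0,-0.003],[0,0,0]],[[-0.01,0,-0.004],[0,0,0]],[[-0.0125,0,-0.005],[0,0,0]],[[-0.015,0,-0.006],[0,0,0]],[[-0.0175,0,-0.007],[0,0,0]],[[-0.02,0,-0.008],[0,0,0]]]'; python3 g.py .15 .045 .16
```

```text
time: 4.42
eef_pos: [0.6381, -0.0738, 0.1667]
tool_rot: [-0.0, 1.0, -0.018, -0.0]
wrist_force: [3.5, -0.8, 1.3]
gripper_width: 0.0007
gripper_force: 1.6
time: 5.08
eef_pos: [0.6282, -0.0734, 0.1708]
tool_rot: [-0.0, 1.0, -0.018, -0.0]
wrist_force: [1.7, 1.3, 1.4]
gripper_width: 0.0004
gripper_force: 1.2
{'time': 5.083, 'q': [0.25, 0.357, -0.258, 1.588, 0.095, 1.209, -1.632], 'eef_pos': [0.628, -0.073, 0.171], 'tool_rot': [-0.0, 1.0, -0.018, -0.0], 'wrist_force': [1.657, 1.292, 1.365], 'gripper_width': 0.0}
case frame 0.1203 0.0436
shift [ 0.0595 -0.0026  0.0216] max mm 30.0
turn [-0.     0.     0.002]
```

```bash
python3 -m creep '[[[-0.003,0,-0.001],[0,0,0]],[[-0.006,0,-0.002],[0,0,0]],[[-0.009,0,-0.003],[0,0,0]],[[-0.012,0,-0.004],[0,0,0]],[[-0.015,0,-0.005],[0,0,0]],[[-0.018,0,-0.006],[0,0,0]],[[-0.021,0,-0.007],[0,0,0]],[[-0.024,0,-0.008],[0,0,0]]]'; python3 -m creep '[[[-0.003,0,0],[0,0,0]],[[-0.006,0,0],[0,0,0]],[[-0.009,0,0],[0,0,0]],[[-0.012,0,0],[0,0,0]],[[-0.015,0,0],[0,0,0]],[[-0.018,0,0],[0,0,0]],[[-0.021,0,0],[0,0,0]],[[-0.024,0,0],[0,0,0]]]';python3 -m creep '[[[-0.003,0,0],[0,0,0]],[[-0.006,0,0],[0,0,0]],[[-0.009,0,0],[0,0,0]],[[-0.012,0,0],[0,0,0]],[[-0.015,0,0],[0,0,0]],[[-0.018,0,0],[0,0,0]],[[-0.021,0,0],[0,0,0]],[[-0.024,0,0],[0,0,0]]]'; python3 g.py .062 .045 .18
```

```text
time: 5.75
eef_pos: [0.6161, -0.073, 0.1747]
tool_rot: [-0.0, 1.0, -0.018, -0.0]
wrist_force: [1.8, 1.2, 0.2]
gripper_width: 0.0005
gripper_force: 0.7
time: 6.42
eef_pos: [0.6043, -0.0728, 0.1749]
tool_rot: [0.0, 1.0, -0.018, -0.0]
wrist_force: [1.3, -0.8, 1.1]
gripper_width: 0.0007
gripper_force: 0.7
time: 7.08
eef_pos: [0.5925, -0.0722, 0.1749]
tool_rot: [-0.0, 1.0, -0.018, 0.0]
wrist_force: [1.0, 0.8, 1.1]
gripper_width: 0.0001
gripper_force: 0.7
{'time': 7.083, 'q': [0.267, 0.285, -0.264, 1.674, 0.079, 1.193, -1.622], 'eef_pos': [0.592, -0.072, 0.175], 'tool_rot': [-0.0, 1.0, -0.018, 0.0], 'wrist_force': [1.027, 0.75, 1.105], 'gripper_width': 0.0}
case frame 0.0845 0.0436
shift [-0.045  -0.003  -0.0101] max mm 22.0
turn [-0.    -0.     0.002]
```

```bash
python3 -m creep '[[[-0.003,0,0],[0,0,0]],[[-0.006,0,0],[0,0,0]],[[-0.009,0,0],[0,0,0]],[[-0.012,0,0],[0,0,0]],[[-0.015,0,0],[0,0,0]],[[-0.018,0,0],[0,0,0]],[[-0.021,0,0],[0,0,0]],[[-0.024,0,0],[0,0,0]]]';python3 -m creep '[[[-0.003,0,0],[0,0,0]],[[-0.006,0,0],[0,0,0]],[[-0.009,0,0],[0,0,0]],[[-0.012,0,0],[0,0,0]],[[-0.015,0,0],[0,0,0]]]'
python3 - <<'E'
from h import *
st()
a=cam("scene"); cv2.imwrite("pics/s3.png",cv2.resize(a["pixels"][100:230,200:370,::-1],None,fx=4,fy=4,interpolation=cv2.INTER_CUBIC))
E
```

```text
time: 7.75
eef_pos: [0.5803, -0.0717, 0.1748]
tool_rot: [-0.0, 1.0, -0.018, -0.0]
wrist_force: [1.5, 0.3, 0.9]
gripper_width: 0.0002
gripper_force: 0.5
time: 8.17
eef_pos: [0.5728, -0.0716, 0.1748]
tool_rot: [0.0, 1.0, -0.018, -0.0]
wrist_force: [0.2, 0.9, 0.5]
gripper_width: 0.0002
gripper_force: 0.3
{'time': 8.167, 'q': [0.276, 0.247, -0.266, 1.721, 0.07, 1.183, -1.616], 'eef_pos': [0.573, -0.072, 0.175], 'tool_rot': [0.0, 1.0, -0.018, -0.0], 'wrist_force': [0.182, 0.868, 0.474], 'gripper_width': 0.0}
```

View pics/s3.png

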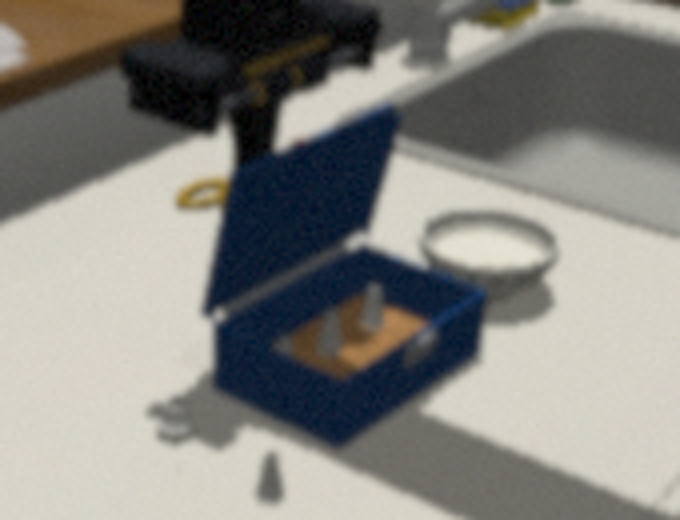

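The lid stands about upright, with its free edge from (240,165) to (398,110). The case hasn't moved and the fingers are beside the button. I'll nudge it slightly more, then back off.

```bash
python3 -m creep '[[[-0.003,0,0],[0,0,0]],[[-0.006,0,0],[0,0,0]],[[-0.009,0,0],[0,0,0]],[[0.005,0,0],[0,0,0]],[[0.03,0,0],[0,0,0]],[[0.06,0,0],[0,0,0]],[[0.1,0,0],[0,0,0]],[[0.1,0,-0.04],[0,0,0]]]'; python3 -m creep '[[[0.05,0,-0.07],[0,0,0]],[[0.05,0,-0.14],[0,0,0]],[[0.05,0,-0.14],[0,0,0]],[[0.05,0,-0.14],[0,0,0]],[[0.05,0,-0.14],[0,0,0]],[[0.05,0,-0.14],[0,0,0]],[[0.05,0,-0.14],[0,0,0]],[[0.05,0,-0.14],[0,0,0]]]'
python3 - <<'E'
from h import *
st()
a=cam("scene"); cv2.imwrite("pics/s4.png",cv2.resize(a["pixels"][100:230,200:370,::-1],None,fx=4,fy=4,interpolation=cv2.INTER_CUBIC))
E
```

```text
time: 8.88
eef_pos: [0.6238, -0.0732, 0.1907]
tool_rot: [-0.0, 1.0, -0.018, -0.003]
wrist_force: [-0.6, 0.1, -1.3]
gripper_width: 0.0005
gripper_force: 0.0
time: 9.55
eef_pos: [0.6475, -0.0742, 0.2639]
tool_rot: [-0.0, 1.0, -0.018, -0.001]
wrist_force: [-0.5, -1.1, 0.1]
gripper_width: 0.0005
gripper_force: 0.0
{'time': 9.55, 'q': [0.241, 0.344, -0.257, 1.413, 0.087, 1.398, -1.623], 'eef_pos': [0.648, -0.074, 0.264], 'tool_rot': [-0.0, 1.0, -0.018, -0.001], 'wrist_force': [-0.483, -1.059, 0.136], 'gripper_width': 0.001}
```

View pics/s4.png

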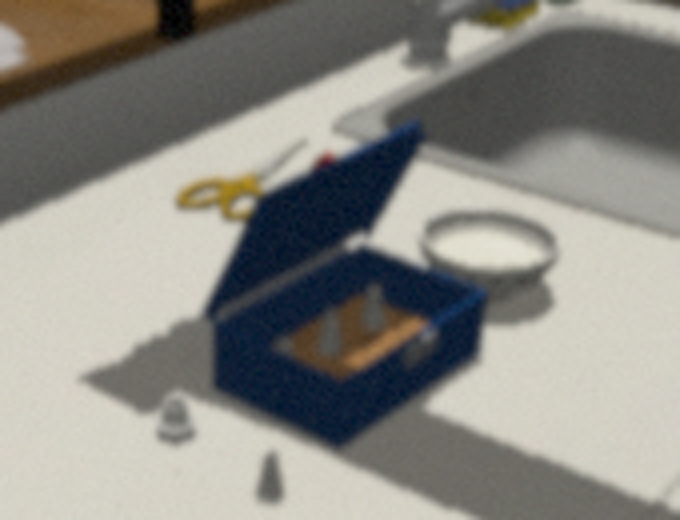

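The lid is past upright and sinking forward by itself, with its edge now at (265,200)–(420,128). I'll wait for it to shut.

```bash
W='[[[0,0,0],[0,0,0]],[[0,0,0],[0,0,0]],[[0,0,0],[0,0,0]],[[0,0,0],[0,0,0]],[[0,0,0],[0,0,0]],[[0,0,0],[0,0,0]],[[0,0,0],[0,0,0]],[[0,0,0],[0,0,0]]]'; for i in 1 2 3 4 5 6 7 8 9; do python3 -m creep '[[[0,0,0],[0,0,0]],[[0,0,0],[0,0,0]],[[0,0,0],[0,0,0]],[[0,0,0],[0,0,0]],[[0,0,0],[0,0,0]],[[0,0,0],[0,0,0]],[[0,0,0],[0,0,0]],[[0,0,0],[0,0,0]]]' >/dev/null; done
python3 - <<'E'
from h import *
st()
a=cam("scene"); t=cam("top")
f=lambda i:cv2.resize(i[:,:,::-1],None,fx=3.4,fy=3.4,interpolation=cv2.INTER_CUBIC)
cv2.imwrite("pics/b.png",np.hstack([f(a["pixels"][130:230,240:350]),f(t["pixels"][140:240,270:390])]))
def red(c):
    p=c["pixels"].astype(int); m=(p[:,:,0]>p[:,:,1]+50)&(p[:,:,0]>p[:,:,2]+50); mm=np.zeros_like(m)
    mm[130:240,240:400]=m[130:240,240:400]; v,u=np.nonzero(mm); return u.mean(),v.mean(),len(u)
ua=red(a);ut=red(t); print(ua,ut)
print("top z.081",onz(t,*ut[:2],.081),"scene",onz(a,*ua[:2],.079))
C=json.load(open("case.json")); x=np.array([np.cos(C["yaw"]),np.sin(C["yaw"])]); print("pred",C["ctr"]-.04*x)
E
```

```text
{'time': 15.6, 'q': [0.241, 0.343, -0.257, 1.412, 0.087, 1.398, -1.623], 'eef_pos': [0.648, -0.074, 0.265], 'tool_rot': [-0.0, 1.0, -0.018, -0.0], 'wrist_force': [0.061, 0.417, -0.407], 'gripper_width': 0.0}
(np.float64(298.0), np.float64(177.0), 1) (np.float64(329.3), np.float64(220.6), 10)
top z.081 [ 0.46644562 -0.11734034  0.081     ] scene [ 0.46798697 -0.10157493  0.079     ]
pred [ 0.4664577  -0.11103198]
```

View pics/b.png

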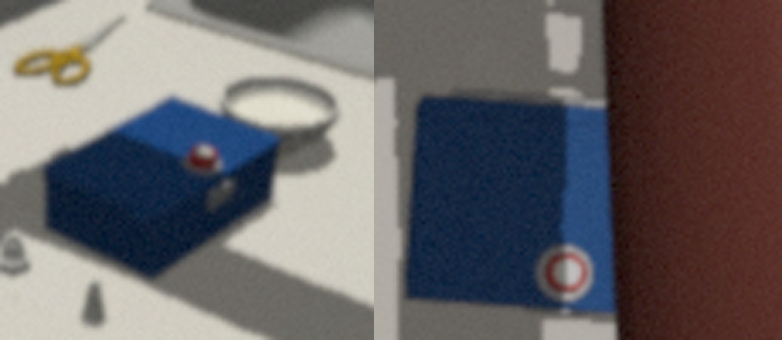

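The lid is down flat. The red button shows at about (564,272) in the right-hand crop, i.e. top-camera pixel (325.7,219.8), which puts it at about (0.467, -0.110) and agrees with the prediction.

```bash
python3 -m creep '[[[-0.36,0.085,0],[0,0,0]],[[-0.36,0.085,0.05],[0,0,0]],[[-0.36,0.085,0.1],[0,0,0]],[[-0.36,0.085,0.15],[0,0,0]],[[-0.36,0.085,0.2],[0,0,0]],[[-0.36,0.085,0.25],[0,0,0]],[[-0.36,0.085,0.25],[0,0,0]],[[-0.36,0.085,0.25],[0,0,0]]]'
python3 - <<'E'
from h import *
st(); go([.467,-.1105,.11],np.radians(-2.1))
a=cam("scene"); cv2.imwrite("pics/s5.png",cv2.resize(a["pixels"][100:230,200:370,::-1],None,fx=4,fy=4,interpolation=cv2.INTER_CUBIC))
E
```

```text
time: 16.37
eef_pos: [0.4657, -0.1101, 0.1396]
tool_rot: [-0.0, 1.0, -0.018, -0.001]
wrist_force: [-0.4, -0.9, 1.1]
gripper_width: 0.0006
gripper_force: 0.0
{'time': 16.367, 'q': [0.369, 0.085, -0.239, 1.984, 0.023, 1.077, -1.487], 'eef_pos': [0.466, -0.11, 0.14], 'tool_rot': [-0.0, 1.0, -0.018, -0.001], 'wrist_force': [-0.358, -0.881, 1.083], 'gripper_width': 0.001}
shift [0.0027 0.0008 0.0591] max mm 30.0
turn [-0.001  0.003  0.001]
```

View pics/s5.png

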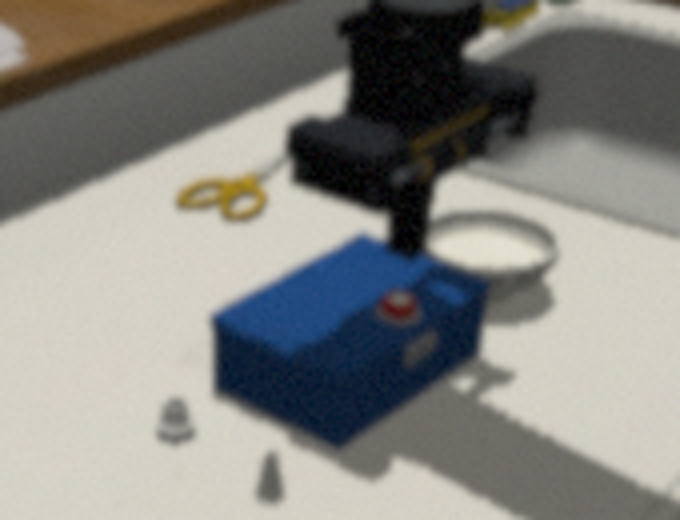

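The fingertips at (408,245) are about 40 mm above the red button at (400,303). The lid is fully shut and nothing else has moved. I'll go down in small steps.

```bash
python3 -m creep '[[[0.002,0.001,0.03],[0,0,0]],[[0.002,0.001,0.055],[0,0,0]],[[0.002,0.001,0.066],[0,0,0]],[[0.002,0.001,0.07],[0,0,0]],[[0.002,0.001,0.07],[0,0,0]],[[0.002,0.001,0.07],[0,0,0]]]' ; python3 -m creep '[[[0,0,0.002],[0,0,0]],[[0,0,0.004],[0,0,0]],[[0,0,0.006],[0,0,0]],[[0,0,0.008],[0,0,0]],[[0,0,0.008],[0,0,0]]]'; python3 -m creep '[[[0,0,0.001],[0,0,0]],[[0,0,0.002],[0,0,0]],[[0,0,0.003],[0,0,0]],[[0,0,0.004],[0,0,0]]]'
```

```text
time: 16.92
eef_pos: [0.4688, -0.1107, 0.1062]
tool_rot: [0.0, 1.0, -0.018, 0.001]
wrist_force: [-0.2, -0.1, -0.6]
gripper_width: 0.0005
gripper_force: 0.0
time: 17.33
eef_pos: [0.4675, -0.1108, 0.1007]
tool_rot: [-0.0, 1.0, -0.018, -0.0]
wrist_force: [-0.1, -0.0, -1.3]
gripper_width: 0.0008
gripper_force: 0.0
time: 17.67
eef_pos: [0.4676, -0.1108, 0.0995]
tool_rot: [0.0, 1.0, -0.018, 0.0]
wrist_force: [-4.5, 0.8, 9.2]
gripper_width: 0.0003
gripper_force: 4.5
```

```bash
python3 -m creep '[[[0,0,0.001],[0,0,0]],[[0,0,0.002],[0,0,0]],[[0,0,0.003],[0,0,0]],[[0,0,0.004],[0,0,0]],[[0,0,0.005],[0,0,0]],[[0,0,0.006],[0,0,0]]]'; python3 -m creep '[[[0,0,0.001],[0,0,0]],[[0,0,0.002],[0,0,0]],[[0,0,0.003],[0,0,0]],[[0,0,0.004],[0,0,0]]]'
```

```text
time: 18.17
eef_pos: [0.4676, -0.1108, 0.0965]
tool_rot: [0.0, 1.0, -0.018, 0.0]
wrist_force: [-4.0, 0.9, 8.9]
gripper_width: 0.0005
gripper_force: 4.5
time: 18.5
eef_pos: [0.4676, -0.1108, 0.0946]
tool_rot: [0.0, 1.0, -0.018, 0.0]
wrist_force: [-4.1, 0.8, 9.0]
gripper_width: 0.0005
gripper_force: 4.5
```

```bash
for i in 1; do python3 -m creep '[[[0,0,0.001],[0,0,0]],[[0,0,0.0015],[0,0,0]]]'; done; python3 -m creep '[[[0,0,0.0005],[0,0,0]],[[0,0,0.0005],[0,0,0]]]'
```

```text
time: 18.67
eef_pos: [0.4677, -0.1108, 0.0943]
tool_rot: [0.0, 1.0, -0.018, 0.0]
wrist_force: [-7.0, 1.3, 17.3]
gripper_width: 0.0
gripper_force: 8.7
time: 18.83
eef_pos: [0.4677, -0.1108, 0.0943]
tool_rot: [0.0, 1.0, -0.018, 0.0]
wrist_force: [-7.5, 1.0, 16.6]
gripper_width: 0.0006
gripper_force: 8.7
```

The button is on its hard stop at about 17 N. I'll retreat and check.

```bash
python3 -m creep '[[[0,0,-0.002],[0,0,0]],[[0,0,-0.01],[0,0,0]],[[0,0,-0.05],[0,0,0]],[[0,0,-0.12],[0,0,0]],[[0,0,-0.2],[0,0,0]],[[0,0,-0.28],[0,0,0]],[[0,0,-0.3],[0,0,0]],[[0,0,-0.3],[0,0,0]]]'; python3 -m creep '[[[0,0.3,0],[0,0,0]],[[0,0.3,0],[0,0,0]],[[0,0.3,0],[0,0,0]],[[0,0.3,0],[0,0,0]],[[0,0.3,0],[0,0,0]],[[0,0.3,0],[0,0,0]]]'
python3 - <<'E'
from h import *
st()
a=cam("scene"); t=cam("top")
f=lambda i:cv2.resize(i[:,:,::-1],None,fx=3.4,fy=3.4,interpolation=cv2.INTER_CUBIC)
cv2.imwrite("pics/c.png",np.hstack([f(a["pixels"][130:230,240:350]),f(t["pixels"][140:240,270:390])]))
E
```

```text
time: 19.5
eef_pos: [0.4695, -0.1111, 0.2468]
tool_rot: [0.001, 1.0, -0.018, 0.003]
wrist_force: [0.2, 0.3, 0.3]
gripper_width: 0.0002
gripper_force: 0.0
time: 20.0
eef_pos: [0.4613, -0.2619, 0.2412]
tool_rot: [-0.001, 1.0, -0.019, -0.001]
wrist_force: [0.7, 1.0, -0.1]
gripper_width: 0.0005
gripper_force: 0.0
{'time': 20.0, 'q': [0.519, 0.099, -0.092, 1.75, 0.009, 1.296, -1.185], 'eef_pos': [0.461, -0.262, 0.241], 'tool_rot': [-0.001, 1.0, -0.019, -0.001], 'wrist_force': [0.716, 1.001, -0.08], 'gripper_width': 0.0}
```

View pics/c.png

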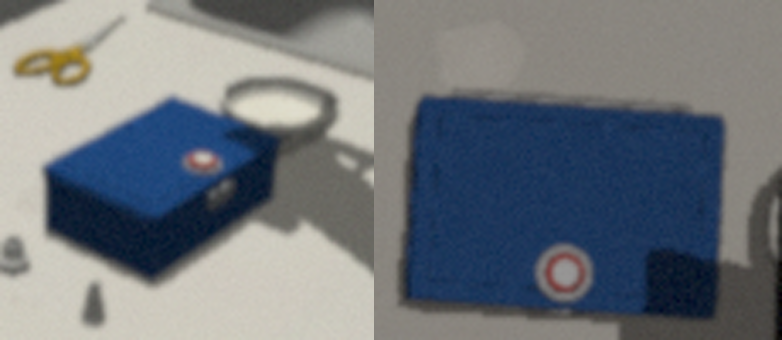

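The lid is flat, the button at (203,160) sits low in its collar, and the case is where it was before. The hand is clear.

```bash
python3 -c "from station import arm; print(arm.finish_job())"
```

```text
the job is handed in; nothing more can be done
None
```

The job is handed in at about 20 s of the 64 s allowed: the lid was pushed past upright (highest reading about 8 N, taken at the end of each move), swung shut by itself, and the red button was pressed onto its hard stop at about 17 N straight down (18.5 N in total), with no visible movement of the case or the things beside it.

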